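Clamp the lid of the specimen transport box

TASK

The loaded specimen transport box is ready for the courier: with your fingers, push the steel clamp strap over until it lies flat across the lid, then push the cam lever fully down over the end of the strap so that the lid is locked. Only push: do not grip the strap or the lever between the fingers, do not lift or shove the box, and leave the things around it where they stand.

Things in the scene. Friction and masses are not known exactly. Their poses are not given: they have to be found in the camera images.
- box: Blue specimen transport box, white lid already on, loaded, about 3 kg, loose on rubber feet. 290 (x) x 174 (y) x 135 mm to the flat lid top. Origin: centre of the underside on the table, z up. The steel strap closes across the middle of the lid, in the box's plane x = 0: its hinge bracket is on the +y wall, the cam lever's on the -y wall; both stand up to 29 mm out from the wall and 20 mm above the lid.
- strap_hinge (a point): Hinge axis of the strap, parallel to the box's x, 99 mm to +y of the box's centre and 141 mm above the table. Its frame is the box's.
- clamp_strap (a joint): Strap angle, rad: 0 = flat across the lid towards the box's -y (a stop); grows as the strap rises off the lid; pi/2 = upright; starts at 1.75 to 2.1, leaning out to the box's +y; stop at 2.3. Stiff hinge (0.24 N m): it stays where it is left and does not fall.
- strap_tip (a point): Free end of the strap, mid width and thickness; y along the strap to the hinge, z square to its face (up when closed). The strap is a flat steel bar 24 mm wide, 4 mm thick, 194 mm long from the hinge axis, which lies in its mid-plane; the last 20 mm is a tongue 16 mm wide. Closed, its top is 143 mm above the table.
- lever_pivot (a point): Pivot axis of the cam lever, parallel to the box's x, 103 mm to -y of the box's centre and 148 mm above the table. Its frame is the box's.
- cam_lever (a joint): Cam lever angle, rad: 0 = fully down (a stop), lying over the strap towards the box's +y and rising 0.14 rad from level; grows as it lifts, upright at 1.43; starts at 1.5 to 1.95, leaning out to the box's -y; stop at 2.1. Stiff pivot (0.32 N m): it stays where it is left. Its cam lobe comes down over the strap's tongue; a lever put down first blocks the strap.
- lever_tip (a point): End of the lever, mid width and thickness, 90 mm from the pivot axis; y along the lever away from the pivot, z square to its face (up when closed). Steel lever; its outer 56 mm is a black grip 20 mm wide and 10 mm thick.
- tube_rack: Bystander: clear rack of capped blood tubes, 200 x 72 x 102 mm high, loose. Origin: centre of the underside. Leave it alone.
- specimen_jar: Bystander: white screw-top specimen jar, 66 mm diameter, 76 mm high, loose. Origin: centre of the underside. Leave it alone.
- label_roll: Bystander: roll of paper labels lying flat, 84 mm diameter, 50 mm high, loose. Origin: centre of the underside. Leave it alone.
- gel_bottle: Bystander: hand-gel pump bottle, 62 mm diameter, 157 mm high, loose. Origin: centre of the underside. Leave it alone.

How it is judged:
By the outcome, as a careful person would: the job done as asked, in the order asked, and still so for the second after the job is handed in, with the robot touching nothing.
It also fails if it takes over 48 s, if anything falls off the work surface, if the arm or the gripper's body presses on something with over 40 N, if the wrist force passes 120 N, or if a joint passes its speed limit or range.

ROBOT

A 6-joint arm with a two-finger parallel gripper is mounted at the origin on the work surface. World frame = base frame: x ahead of the robot, y to its left, z up, the work surface at z = 0. Lengths are in mm, angles in rad, forces in N, time in s.
With the tool pointing down it reaches from about 275 to 1000 mm from the base axis. Payload 8.4 kg.
Tool frame: the origin (TCP) lies on the centre line of the jaws, within the pads' length; the fingertips stand 25 mm ahead of it and the grasp point (between the pads) lies 6 mm ahead of it; z points along the fingers, x is the direction in which the jaws open and shut, and the axes are right-handed (so a half turn about z gives the same grasp; the last joint's range is limited). The gripper opens to 85 mm and grips with 20 to 120 N. Pads are 22 mm wide; open, the fingers measure 114 mm over their backs; the gripper's body (76 mm by 85 mm) begins 54 mm behind the grasp point. The pads swing forward as they close: fully open they stand 13 mm farther back than shut.
Start: joints at [1.323, 0.353, 1.633, -0, 1.155, -0.002], TCP at [152.081, 606.217, 256.281] pointing down, gripper open.
Joint ranges: [-2.63, 2.63], [-0.92, 2.1], [0.06, 2.66], [-1.3, 4.44], [0, 2.69], [-3.02, 3.02]. Speed limits (rad/s): [2.22, 2.22, 2.79, 3.14, 3.14, 3.14].

INTERFACE

Orientations are given as [roll, pitch, yaw] about the fixed x, y, z axes, in that order (R = Rz(yaw) Ry(pitch) Rx(roll)).
In Python, from rig import r gives the robot as it stands. The module is installed in compiled form; this text tells all that it offers.
- The arm moves only by the tool jog_arm, never from a script. Its argument "deltas" is a list of rows, each an object with "gripper": the gripper command: -1 is fully open, 1 is shut, values between are in proportion; "translation": the shift along the world's x, y, z in units of 10 cm (1.0 is 10 cm), a list of three; "dr": the turn, a rotation vector about the world's x, y, z in units of pi/2 rad (1.0 is pi/2 rad), a list of three. In form: [{"gripper": gripper, "translation": [x, y, z], "dr": [wx, wy, wz]}, ...]. A call has 1 to 12 rows; each row shifts and turns the commanded pose from where the row before left it; what a row does not reach is not made up. A row lasts 1/12 s, in which the tool goes at most 41.7 mm and 7.16 degrees, less where a joint would pass 70% of its speed; a pose out of reach is approached as far as the arm can. A call with a number of a shift or a turn outside -1 to 1 is refused whole. A call with a gripper value outside its range is refused whole. The fingers move at their own pace and stop on an object; "squeeze" is the grip in N (left out, the last holds). Time passes only in rows, so rows that do not move let the fingers close. It gives the time, the measured TCP pose, the force and the opening at its end, in the units of the state.
- r.sense(): the state, without advancing time (a new reading comes with each control period).
- r.grab_frame(name): name is "side" or "top"; returns the picture (480x640x3 uint8, blue, green, red); there is no depth.
- r.calibration(name): a dict with "mtx" (3x3 intrinsics, pixels), "world_from_camera" (4x4, takes a point from camera to world coordinates). Camera axes: x right, y down, z forward; pixel columns grow to the right and rows downward; lengths in mm; the calibration is good to about 2 mm. A picture is of the moment at which its call begins. calibration takes no time and is no camera call.
- r.sign_off(): hands the job in, once; it reports no verdict.
The state is a dict: "clock": time; "qpos": joint angles; "qvel": joint speeds; "joint_efforts": joint torques, N m; "eef_pos": TCP position; "tcp_rot": TCP orientation; "contact_force": force on the tool from outside, world axes, zero at the start; "wrist_torque": the same for the moment, N m; "opening": opening from 0.0 (shut) to 1.0 (fully open).
Only numpy, scipy, OpenCV 4.12 (cv2) and the standard library are available. Lean on these libraries where they do the work, as an engineer would, in place of code of your own. Each camera call takes 0.05 s, during which the arm holds its last target. There are 200 camera calls.

## Working session

There is one attempt and no reset: what is moved stays moved. The work goes in short steps, Python scripts to look and compute and a tool call to move; the robot and the scene stay as the last step left them, time stands still between calls to the robot, and variables do not carry over. Pictures are saved under pics/ and viewed, about 8 in all and at most 12, crops included, and the job is handed in when it is done.

Besides the shell and the picture viewer there is one more tool, called after ">>>" by a JSON object that holds its "method" and its "body", one argument or row to a line. jog_arm: Moves the arm, as the interface text tells. Shifts and turns lie within -1 to 1; 1 stands for 10 cm of shift or pi/2 rad of turn. Its arguments: {"type":"object","properties":{"deltas":{"type":"array"},"squeeze":{"type":"number"}},"required":["deltas"]}

```bash
mkdir -p pics; python3 - <<'E'
from rig import r
import cv2,numpy as np
for n in("side","top"):
    cv2.imwrite(f"pics/{n}0.png",r.grab_frame(n)); c=r.calibration(n); print(n,np.round(c["mtx"],1).tolist(),np.round(c["world_from_camera"],3).tolist())
s=r.sense();print(s["clock"],s["eef_pos"],s["tcp_rot"])
E
```

```text
side [[533.0, 0.0, 319.4], [0.0, 533.0, 227.9], [0.0, 0.0, 1.0]] [[0.968, -0.182, 0.17, 370.488], [-0.249, -0.73, 0.636, -677.211], [0.008, -0.659, -0.752, 991.082], [0.0, 0.0, 0.0, 1.0]]
top [[565.0, 0.0, 328.7], [0.0, 565.0, 231.0], [0.0, 0.0, 1.0]] [[-0.016, -0.996, 0.087, 470.769], [-1.0, 0.015, -0.011, 74.829], [0.009, -0.087, -0.996, 1185.356], [0.0, 0.0, 0.0, 1.0]]
0.1 [152.00385687 605.82747909 255.62007625] [-3.14158706e+00  1.27597834e-03  1.32494157e+00]
```

View pics/side0.png

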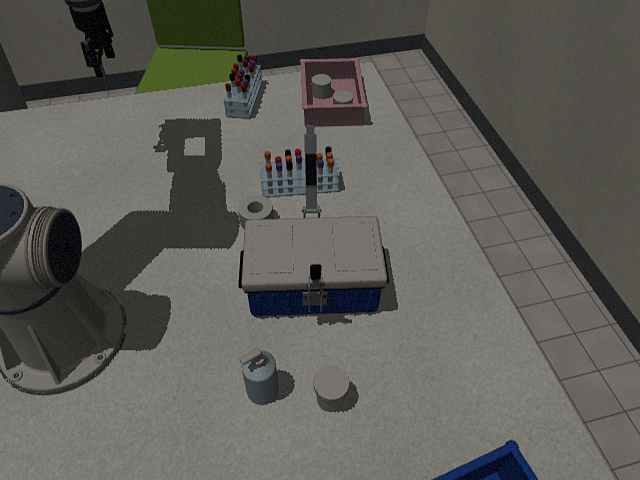

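View pics/top0.png

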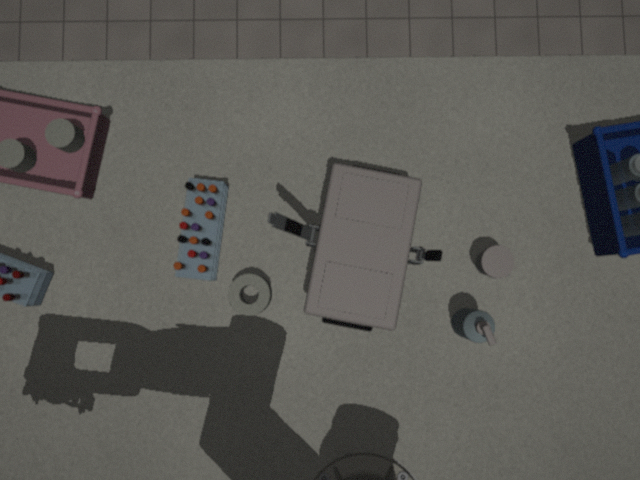

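The side view shows the strap upright and leaning out (tip ≈ (310,128)) and the lever up (tip ≈ (316,268)). In the top view the lid spans ≈ (335,160), (421,178), (395,328), (305,312), with the strap's end at ≈ (287,226) and the lever's end at ≈ (436,255). Next I'll measure these.

```bash
cat > h.py <<'E'
import cv2,numpy as np
from rig import r
def ray(n,p):
    c=r.calibration(n);K=np.array(c["mtx"]);T=np.array(c["world_from_camera"])
    return T[:3,3],T[:3,:3]@np.linalg.solve(K,[p[0],p[1],1])
def plane(n,p,z):
    o,d=ray(n,p);return o+d*(z-o[2])/d[2]
def proj(n,X):
    c=r.calibration(n);T=np.linalg.inv(np.array(c["world_from_camera"]));q=np.array(c["mtx"])@(T[:3,:3]@X+T[:3,3]);return q[:2]/q[2]
def inplane(n,p,P0,nrm):
    o,d=ray(n,p);return o+d*(nrm@(P0-o))/(nrm@d)
E
python3 - <<'E'
from h import *
t=cv2.imread("pics/top0.png");s=cv2.imread("pics/side0.png")
print("lid px",t[200,370],t[300,350],"table",t[120,300],t[350,450])
hsv=cv2.cvtColor(t,cv2.COLOR_BGR2HSV);print(hsv[200,370],hsv[120,300],hsv[240,460])
d=t[:,:,2].astype(int)-t[:,:,1]
m=((d>3)*255).astype(np.uint8);m[:, :295]=0;m[:,430:]=0;m[:150]=0;m[340:]=0
m=cv2.morphologyEx(cv2.morphologyEx(m,cv2.MORPH_OPEN,np.ones((5,5))),cv2.MORPH_CLOSE,np.ones((9,9)))
c=max(cv2.findContours(m,0,1)[0],key=cv2.contourArea)
W=np.array([plane("top",p[0],133)[:2] for p in c],np.float32)
rc=cv2.minAreaRect(W);print(cv2.contourArea(c),rc);print(cv2.boxPoints(rc))
o=cv2.drawContours(t.copy(),[c],-1,(0,255,0),1)
a=cv2.resize(o[140:340,260:460],(600,600),interpolation=cv2.INTER_CUBIC);cv2.imwrite("pics/a.png",a)
b=np.hstack([cv2.resize(s[115:225,270:350],(400,550),interpolation=2),cv2.resize(s[250:325,290:345],(400,550),interpolation=2)]);cv2.imwrite("pics/b.png",b)
# dark grips
for n,im,roi in(("top",t,(265,315,215,250)),("top",t,(405,450,240,268)),("side",s,(300,325,255,285))):
    x0,x1,y0,y1=roi;g=im[y0:y1,x0:x1].max(2)<45
    ys,xs=np.nonzero(g);print(n,roi,xs.min()+x0,xs.max()+x0,ys.min()+y0,ys.max()+y0,xs.mean()+x0,ys.mean()+y0)
E
```

```text
lid px [100 103 109] [ 99 105 110] table [103 110 111] [ 97 105 106]
[ 10  21 109] [ 26  18 111] [ 34  19 109]
245.5 ((538.2108764648438, 19.994497299194336), (36.96425247192383, 35.60950469970703), 77.77437591552734)
[[516.8961      5.701891 ]
 [551.698      -1.8388462]
 [559.52563    34.2871   ]
 [524.72375    41.827843 ]]
top (265, 315, 215, 250) 284 314 218 249 293.3612334801762 227.0704845814978
top (405, 450, 240, 268) 411 441 248 263 430.47027027027025 254.54054054054055
side (300, 325, 255, 285) 307 323 265 284 315.375 274.03
```

View pics/a.png

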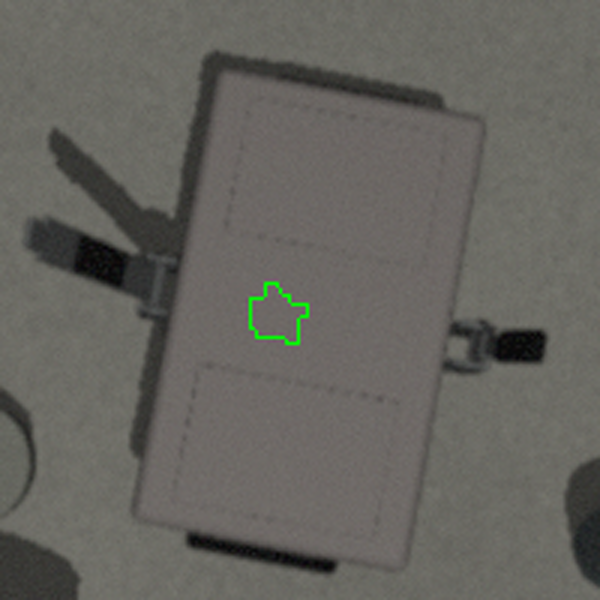

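View pics/b.png

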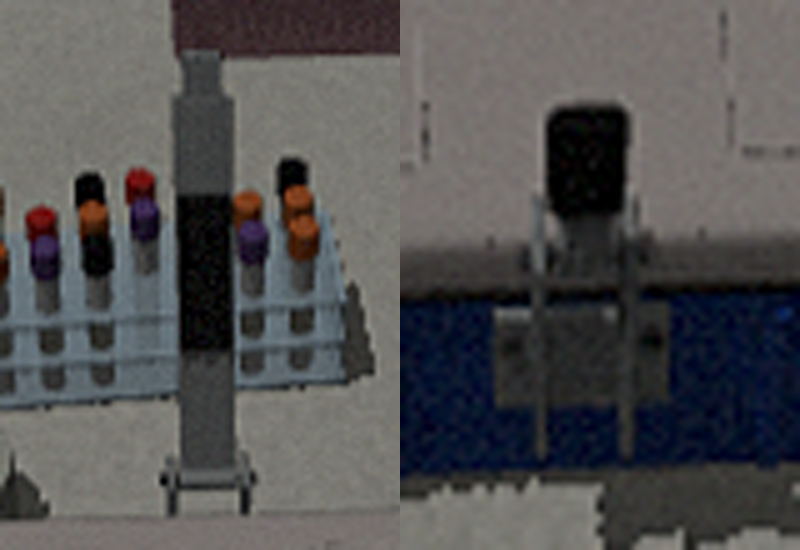

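Crop a shows that the colour mask failed, but the lid's outline is clear there: (334,163), (422,179), (395,330), (305,312) in full-image pixels. Crop b shows the strap tip at (310,125) in side and the lever tip at (316,264). I'll blur first to get a better mask.

```bash
python3 - <<'E'
from h import *
from scipy.optimize import minimize_scalar
t=cv2.imread("pics/top0.png")
f=cv2.GaussianBlur(t.astype(np.float32),(0,0),1.8)
m=((f[:,:,2]-f[:,:,1]>2.8)&(f[:,:,2]>85)).astype(np.uint8)*255
m[:, :295]=0;m[:,430:]=0;m[:150]=0;m[340:]=0
m=cv2.morphologyEx(cv2.morphologyEx(m,cv2.MORPH_OPEN,np.ones((5,5))),cv2.MORPH_CLOSE,np.ones((15,15)))
c=max(cv2.findContours(m,0,1)[0],key=cv2.contourArea)
W=np.array([plane("top",p[0],133)[:2] for p in c],np.float32)
print(cv2.contourArea(c),cv2.minAreaRect(W))
man=np.array([plane("top",p,133)[:2] for p in((334,162.7),(421.7,179.3),(395,330),(305,311.7))],np.float32)
rc=cv2.minAreaRect(man);print(rc,man.mean(0))
C=man.mean(0)
ey=(man[0]-man[1]+man[3]-man[2]);e2=(man[0]-man[3]+man[1]-man[2])
y1=np.arctan2(ey[1],ey[0])-np.pi/2;y2=np.arctan2(e2[1],e2[0]);print("yaw",y1,y2)
yaw=y2
ex=np.array([np.cos(yaw),np.sin(yaw),0]);ey=np.array([-np.sin(yaw),np.cos(yaw),0])
O=np.array([*C,0])
def loc(P):d=P-O;return np.round([d@ex,d@ey,d[2]],1)
for nm,sp,tp in(("strap",(310.2,125),(270.7,218.7)),("lever",(315.8,264.3),(442,255.3))):
    for n,p in(("side",sp),("top",tp)):
        P=inplane(n,p,O,ex);print(nm,n,P.round(1),loc(P))
    o1,d1=ray("side",sp);o2,d2=ray("top",tp);A=np.c_[d1,-d2];k=np.linalg.lstsq(A,o2-o1,rcond=None)[0]
    P1,P2=o1+k[0]*d1,o2+k[1]*d2;print(" tri",((P1+P2)/2).round(1),loc((P1+P2)/2),"gap",np.linalg.norm(P1-P2).round(1))
# bystanders
for nm,p,z in(("jar",(495,261),76),("roll",(249,294),50),("gel",(479,327),120),("rack",(203,228),95)):
    P=plane("top",p,z);print(nm,P.round(),loc(P))
E
```

```text
13469.0 ((534.8956909179688, -1.1789474487304688), (170.38580322265625, 286.5556945800781), 77.82777404785156)
((534.9535522460938, -1.9408035278320312), (169.3369598388672, 286.261962890625), 78.30525970458984) [535.401      -2.1857662]
yaw -0.20988524 -0.20515749
strap side [547.2  54.5 405.8] [ -0.   57.9 405.8]
strap top [568.2 155.6 306.7] [  0.  161.2 306.7]
 tri [568.5 153.4 326.7] [  0.7 159.  326.7] gap 5.0
lever side [ 498.4 -179.8  316.8] [   0.  -181.4  316.8]
lever top [ 509.7 -125.6  235.7] [  -0.  -126.1  235.7]
 tri [ 511.  -124.5  242.1] [   1.1 -124.8  242.1] gap 3.2
jar [ 503. -263.   76.] [  21.9 -262.3   76. ]
roll [446. 224.  50.] [-133.3  202.9   50. ]
gel [ 379. -215.  120.] [-109.5 -240.   120. ]
rack [576. 306.  95.] [-23.4 309.9  95. ]
```

>>> {"method": "jog_arm", "body": {
  "deltas": [
    {"gripper":1,"translation":[0.3,-0.28,0.06],"dr":[0,0,0.002]},
    {"gripper":1,"translation":[0.3,-0.28,0.06],"dr":[0,0,0.002]},
    {"gripper":1,"translation":[0.3,-0.28,0.06],"dr":[0,0,0.002]},
    {"gripper":1,"translation":[0.3,-0.28,0.06],"dr":[0,0,0.002]},
    {"gripper":1,"translation":[0.3,-0.28,0.06],"dr":[0,0,0.002]},
    {"gripper":1,"translation":[0.3,-0.28,0.06],"dr":[0,0,0.002]},
    {"gripper":1,"translation":[0.3,-0.28,0.06],"dr":[0,0,0.002]},
    {"gripper":1,"translation":[0.3,-0.28,0.06],"dr":[0,0,0.002]},
    {"gripper":1,"translation":[0.3,-0.28,0.06],"dr":[0,0,0.002]},
    {"gripper":1,"translation":[0.3,-0.28,0.06],"dr":[0,0,0.002]},
    {"gripper":1,"translation":[0.3,-0.28,0.06],"dr":[0,0,0.002]},
    {"gripper":1,"translation":[0.3,-0.28,0.06],"dr":[0,0,0.002]}
  ]
}}

```text
clock: 1.1
eef_pos: [513.1, 268.4, 328.4]
tcp_rot: [-3.141, 0.0, 1.363]
contact_force: [0.8, 0.9, -0.0]
opening: -0.001
```

>>> {"method": "jog_arm", "body": {
  "deltas": [
    {"gripper":1,"translation":[0.22,-0.2,-0.04],"dr":[0,0,0]},
    {"gripper":1,"translation":[0.22,-0.2,-0.05],"dr":[0,0,0]},
    {"gripper":1,"translation":[0.22,-0.2,-0.05],"dr":[0,0,0]},
    {"gripper":1,"translation":[0,0,0],"dr":[0,0,0]}
  ]
}}

```text
clock: 1.43
eef_pos: [580.7, 206.6, 312.7]
tcp_rot: [3.141, 0.002, 1.36]
contact_force: [-0.6, -0.0, -0.2]
opening: 0.003
```

```bash
python3 - <<'E'
from h import *
s=r.grab_frame("side");t=r.grab_frame("top")
cv2.imwrite("pics/c.png",np.hstack([cv2.resize(s[40:240,210:410],(400,400),interpolation=2),cv2.resize(t[130:330,210:410],(400,400),interpolation=2)]))
print(r.sense()["eef_pos"],r.sense()["contact_force"])
E
```

```text
[578.17454129 209.33916865 313.41363711] [0.40023104 0.23346898 0.04085304]
```

View pics/c.png

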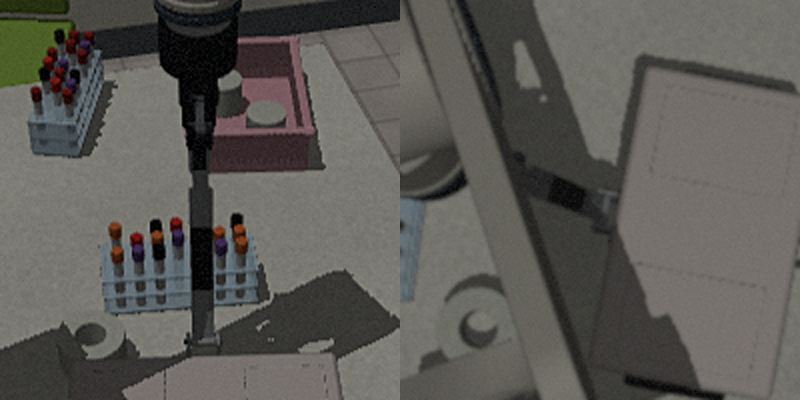

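The closed fingers stand behind the strap, in line with it (side view: strap tip in front of the fingers at crop (200,175)). I'll start pushing now.

>>> {"method": "jog_arm", "body": {
  "deltas": [
    {"gripper":1,"translation":[-0.02,-0.1,0],"dr":[0,0,0]},
    {"gripper":1,"translation":[-0.02,-0.1,0],"dr":[0,0,0]},
    {"gripper":1,"translation":[-0.02,-0.1,0],"dr":[0,0,0]},
    {"gripper":1,"translation":[-0.02,-0.1,0],"dr":[0,0,0]},
    {"gripper":1,"translation":[-0.02,-0.1,0],"dr":[0,0,0]},
    {"gripper":1,"translation":[-0.02,-0.1,0],"dr":[0,0,0]}
  ]
}}

```text
clock: 2.03
eef_pos: [566.3, 150.8, 317.0]
tcp_rot: [3.139, -0.004, 1.363]
contact_force: [-7.9, 9.3, 27.6]
opening: -0.005
```

>>> {"method": "jog_arm", "body": {
  "deltas": [
    {"gripper":1,"translation":[-0.02,-0.1,0],"dr":[0,0,0]},
    {"gripper":1,"translation":[-0.02,-0.1,0],"dr":[0,0,0]},
    {"gripper":1,"translation":[-0.02,-0.1,0],"dr":[0,0,0]},
    {"gripper":1,"translation":[-0.02,-0.1,0],"dr":[0,0,0]}
  ]
}}

```text
clock: 2.37
eef_pos: [558.6, 111.1, 320.8]
tcp_rot: [3.136, -0.005, 1.363]
contact_force: [-16.5, 5.3, 43.0]
opening: 0.001
```

Upward force of 43 N: the strap's end is bearing on something up the fingers. I'll lift off at once.

>>> {"method": "jog_arm", "body": {
  "deltas": [
    {"gripper":1,"translation":[0,0,0.2],"dr":[0,0,0]},
    {"gripper":1,"translation":[0,0,0],"dr":[0,0,0]}
  ]
}}

```text
clock: 2.53
eef_pos: [558.9, 109.5, 338.4]
tcp_rot: [3.136, -0.002, 1.362]
contact_force: [0.7, 0.4, 0.2]
opening: 0.001
```

```bash
python3 - <<'E'
from h import *
s=r.grab_frame("side");t=r.grab_frame("top")
cv2.imwrite("pics/d.png",np.hstack([cv2.resize(s[100:300,210:410],(400,400),interpolation=2),cv2.resize(t[130:330,260:460],(400,400),interpolation=2)]))
print(r.sense()["eef_pos"],r.sense()["contact_force"])
E
```

```text
[558.14704913 109.69909876 335.22852203] [-0.45237655 -0.21483578 -0.74104208]
```

View pics/d.png

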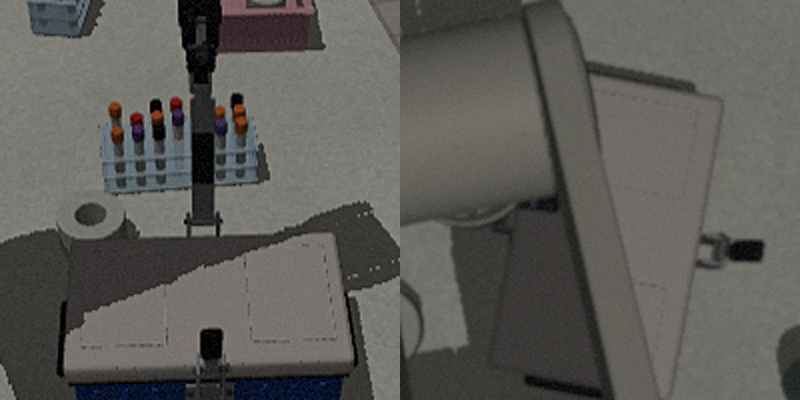

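```bash
python3 - <<'E'
from h import *
O=np.array([535.2,-1.7,0]);ey=np.array([.2065,.978,0])
for th in(1.88,1.8,1.7,1.6,1.5,1.4,1.3):
    P=O+ey*(99-194*np.cos(th))+[0,0,141+194*np.sin(th)];print(th,proj("side",P).round(1),(99-194*np.cos(th)),P[2].round())
d=np.array([558.1,109.7,0])-O;print("tcp ly",d@ey,"tip px",proj("side",np.array([558.1,109.7,310.])).round(1), "lx",d@[.978,-.2065,0])
E
```

```text
1.88 [308.7 125.7] 158.03423318560763 326.0
1.8 [308.9 128.8] 143.0772063704589 330.0
1.7 [309.2 133.6] 123.99583189333178 333.0
1.6 [309.5 139.3] 104.66470732645003 335.0
1.5 [309.8 146.1] 85.27698287646564 335.0
1.4 [310.2 153.8] 66.02637427735324 332.0
1.3 [310.5 162.2] 47.105227246830054 328.0
tcp ly 113.67805 tip px [309.1 146.3] lx -0.6079000000000221
```

```bash
python3 - <<'E'
from h import *
s=r.grab_frame("side");cv2.imwrite("pics/e.png",cv2.resize(s[100:210,280:340],(436,600) if 0 else (327,600),interpolation=2))
E
```

```text
(no output)
```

View pics/e.png

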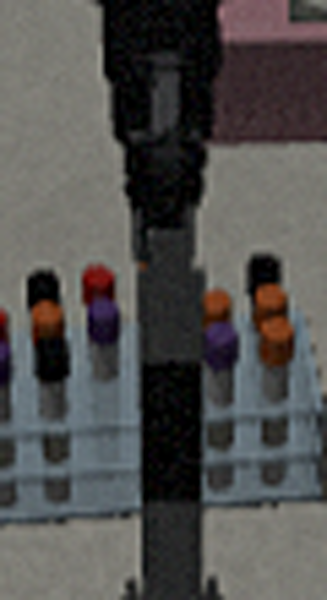

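The strap is now upright (end at side px ≈ (310,141), angle about 1.57) and the box hasn't moved. I'll go on with the fingers bearing nearer the strap's end, along an arc.

>>> {"method": "jog_arm", "body": {
  "deltas": [
    {"gripper":1,"translation":[-0.022,-0.105,-0.01],"dr":[0,0,0]},
    {"gripper":1,"translation":[-0.022,-0.105,-0.02],"dr":[0,0,0]},
    {"gripper":1,"translation":[-0.022,-0.105,-0.03],"dr":[0,0,0]},
    {"gripper":1,"translation":[-0.022,-0.105,-0.035],"dr":[0,0,0]}
  ]
}}

```text
clock: 3.02
eef_pos: [548.8, 66.9, 324.1]
tcp_rot: [-3.141, 0.0, 1.363]
contact_force: [-0.1, 0.8, 0.9]
opening: -0.003
```

>>> {"method": "jog_arm", "body": {
  "deltas": [
    {"gripper":1,"translation":[-0.022,-0.11,-0.05],"dr":[0,0,0]},
    {"gripper":1,"translation":[-0.022,-0.105,-0.06],"dr":[0,0,0]},
    {"gripper":1,"translation":[-0.021,-0.1,-0.07],"dr":[0,0,0]},
    {"gripper":1,"translation":[-0.021,-0.095,-0.075],"dr":[0,0,0]}
  ]
}}

```text
clock: 3.35
eef_pos: [540.4, 25.9, 298.5]
tcp_rot: [-3.142, 0.0, 1.362]
contact_force: [0.5, 0.1, 1.4]
opening: -0.004
```

Small forces, as expected. Continuing.

>>> {"method": "jog_arm", "body": {
  "deltas": [
    {"gripper":1,"translation":[-0.017,-0.08,-0.085],"dr":[0,0,0]},
    {"gripper":1,"translation":[-0.015,-0.073,-0.09],"dr":[0,0,0]},
    {"gripper":1,"translation":[-0.013,-0.065,-0.095],"dr":[0,0,0]},
    {"gripper":1,"translation":[-0.012,-0.056,-0.1],"dr":[0,0,0]},
    {"gripper":1,"translation":[-0.008,-0.04,-0.105],"dr":[0,0,0]},
    {"gripper":1,"translation":[-0.006,-0.032,-0.108],"dr":[0,0,0]},
    {"gripper":1,"translation":[-0.005,-0.024,-0.108],"dr":[0,0,0]},
    {"gripper":1,"translation":[-0.004,-0.016,-0.109],"dr":[0,0,0]}
  ]
}}

```text
clock: 4.02
eef_pos: [532.6, -11.6, 218.1]
tcp_rot: [-3.141, 0.0, 1.363]
contact_force: [0.6, -0.2, 1.5]
opening: 0.002
```

>>> {"method": "jog_arm", "body": {
  "deltas": [
    {"gripper":1,"translation":[0,0,-0.1],"dr":[0,0,0]},
    {"gripper":1,"translation":[0,0.01,-0.1],"dr":[0,0,0]},
    {"gripper":1,"translation":[0,0.01,-0.1],"dr":[0,0,0]},
    {"gripper":1,"translation":[0,0,-0.06],"dr":[0,0,0]},
    {"gripper":1,"translation":[0,0,-0.03],"dr":[0,0,0]},
    {"gripper":1,"translation":[0,0,0],"dr":[0,0,0]}
  ]
}}

```text
clock: 4.52
eef_pos: [532.3, -9.2, 179.5]
tcp_rot: [-3.14, 0.0, 1.363]
contact_force: [1.1, -0.4, -0.1]
opening: 0.0
```

>>> {"method": "jog_arm", "body": {
  "deltas": [
    {"gripper":1,"translation":[0,0,-0.04],"dr":[0,0,0]},
    {"gripper":1,"translation":[0,0,-0.04],"dr":[0,0,0]},
    {"gripper":1,"translation":[0,0,-0.02],"dr":[0,0,0]},
    {"gripper":1,"translation":[0,0,0],"dr":[0,0,0]}
  ]
}}

```text
clock: 4.85
eef_pos: [532.7, -9.4, 170.0]
tcp_rot: [-3.142, -0.0, 1.363]
contact_force: [0.4, -0.1, -0.0]
opening: 0.003
```

>>> {"method": "jog_arm", "body": {
  "deltas": [
    {"gripper":1,"translation":[0,0,-0.02],"dr":[0,0,0]},
    {"gripper":1,"translation":[0,0,0],"dr":[0,0,0]}
  ]
}}

```text
clock: 5.02
eef_pos: [532.6, -9.4, 168.1]
tcp_rot: [-3.142, -0.0, 1.363]
contact_force: [1.0, -0.3, 0.6]
opening: 0.002
```

>>> {"method": "jog_arm", "body": {
  "deltas": [
    {"gripper":1,"translation":[0,0,-0.02],"dr":[0,0,0]},
    {"gripper":1,"translation":[0,0,0],"dr":[0,0,0]}
  ]
}}

```text
clock: 5.18
eef_pos: [532.8, -9.4, 167.7]
tcp_rot: [3.141, -0.0, 1.363]
contact_force: [-5.5, -0.3, 16.1]
opening: -0.003
```

>>> {"method": "jog_arm", "body": {
  "deltas": [
    {"gripper":1,"translation":[0,0,-0.01],"dr":[0,0,0]},
    {"gripper":1,"translation":[0,0,0],"dr":[0,0,0]}
  ]
}}

```text
clock: 5.35
eef_pos: [532.9, -9.4, 167.5]
tcp_rot: [3.141, -0.0, 1.363]
contact_force: [-9.0, -0.2, 25.2]
opening: -0.003
```

The strap is flat: the fingertips stop at z ≈ 142.6 mm (143 expected) with 25 N on them. Now I'll go up and over to the outside of the lever.

>>> {"method": "jog_arm", "body": {
  "deltas": [
    {"gripper":1,"translation":[0,0,0.3],"dr":[0,0,0]},
    {"gripper":1,"translation":[0,0,0.35],"dr":[0,0,0]},
    {"gripper":1,"translation":[0,0,0.35],"dr":[0,0,0]},
    {"gripper":1,"translation":[0,0,0.35],"dr":[0,0,0]},
    {"gripper":1,"translation":[0,0,0.1],"dr":[0,0,0]},
    {"gripper":1,"translation":[-0.06,-0.3,0],"dr":[0,0,0]},
    {"gripper":1,"translation":[-0.07,-0.33,0],"dr":[0,0,0]},
    {"gripper":1,"translation":[-0.07,-0.34,0],"dr":[0,0,0]},
    {"gripper":1,"translation":[-0.07,-0.34,0],"dr":[0,0,0]},
    {"gripper":1,"translation":[-0.07,-0.33,0],"dr":[0,0,0]},
    {"gripper":1,"translation":[0,0,0],"dr":[0,0,0]}
  ]
}}

```text
clock: 6.27
eef_pos: [497.4, -177.9, 309.9]
tcp_rot: [-3.141, 0.002, 1.36]
contact_force: [0.3, 0.5, -0.6]
opening: 0.003
```

```bash
python3 - <<'E'
from h import *
s=r.grab_frame("side");t=r.grab_frame("top")
cv2.imwrite("pics/f.png",np.hstack([cv2.resize(s[150:350,210:410],(400,400),interpolation=2),cv2.resize(t[130:330,290:490],(400,400),interpolation=2)]))
print(r.sense()["eef_pos"],r.sense()["contact_force"])
E
```

```text
[ 498.19430213 -174.30029493  309.81741279] [ 1.08205772  0.32810752 -1.52111683]
```

View pics/f.png

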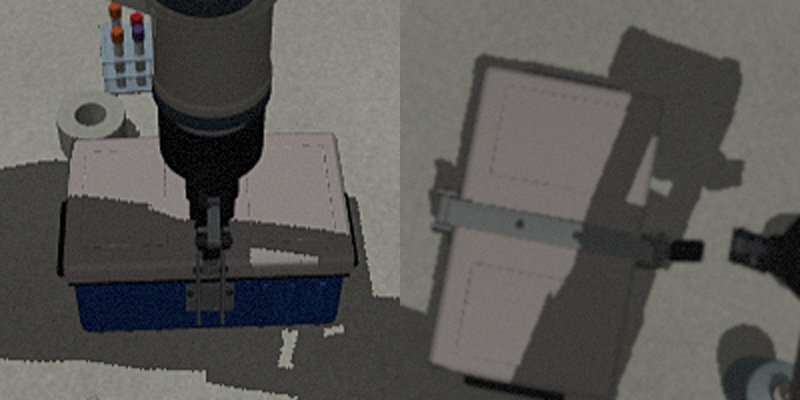

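Crop f shows the strap flat across the lid (top view, right half, from (440,210) to (665,245)) and the box in place. The fingers (at (740,245)) are clear outside the lever's end (703,250). I'll go down to lever height.

>>> {"method": "jog_arm", "body": {
  "deltas": [
    {"gripper":1,"translation":[0,0,-0.3],"dr":[0,0,0]},
    {"gripper":1,"translation":[0,0,-0.3],"dr":[0,0,0]},
    {"gripper":1,"translation":[0,0,-0.1],"dr":[0,0,0]},
    {"gripper":1,"translation":[0.02,0.1,0],"dr":[0,0,0]},
    {"gripper":1,"translation":[0.02,0.1,0],"dr":[0,0,0]},
    {"gripper":1,"translation":[0,0,0],"dr":[0,0,0]}
  ]
}}

```text
clock: 6.87
eef_pos: [504.0, -151.3, 241.7]
tcp_rot: [3.14, -0.001, 1.364]
contact_force: [-0.3, 0.7, 0.9]
opening: -0.003
```

>>> {"method": "jog_arm", "body": {
  "deltas": [
    {"gripper":1,"translation":[0.02,0.08,0],"dr":[0,0,0]},
    {"gripper":1,"translation":[0.02,0.08,0],"dr":[0,0,0]},
    {"gripper":1,"translation":[0.02,0.08,0],"dr":[0,0,0]},
    {"gripper":1,"translation":[0.01,0.08,0],"dr":[0,0,0]},
    {"gripper":1,"translation":[0,0,0],"dr":[0,0,0]}
  ]
}}

```text
clock: 7.28
eef_pos: [510.3, -120.1, 240.9]
tcp_rot: [3.14, -0.0, 1.363]
contact_force: [-0.2, 0.7, -0.5]
opening: 0.001
```

>>> {"method": "jog_arm", "body": {
  "deltas": [
    {"gripper":1,"translation":[0.017,0.08,-0.005],"dr":[0,0,0]},
    {"gripper":1,"translation":[0.017,0.08,-0.01],"dr":[0,0,0]},
    {"gripper":1,"translation":[0.016,0.075,-0.015],"dr":[0,0,0]}
  ]
}}

```text
clock: 7.53
eef_pos: [514.9, -97.3, 237.4]
tcp_rot: [3.141, 0.0, 1.362]
contact_force: [-1.7, -3.6, 4.0]
opening: -0.001
```

>>> {"method": "jog_arm", "body": {
  "deltas": [
    {"gripper":1,"translation":[0.013,0.062,-0.028],"dr":[0,0,0]},
    {"gripper":1,"translation":[0.012,0.059,-0.032],"dr":[0,0,0]},
    {"gripper":1,"translation":[0.011,0.055,-0.036],"dr":[0,0,0]}
  ]
}}

```text
clock: 7.78
eef_pos: [518.6, -79.5, 227.5]
tcp_rot: [3.141, -0.0, 1.363]
contact_force: [0.1, -2.7, 6.6]
opening: 0.001
```

>>> {"method": "jog_arm", "body": {
  "deltas": [
    {"gripper":1,"translation":[0.011,0.052,-0.045],"dr":[0,0,0]},
    {"gripper":1,"translation":[0.01,0.046,-0.048],"dr":[0,0,0]},
    {"gripper":1,"translation":[0.008,0.04,-0.052],"dr":[0,0,0]}
  ]
}}

```text
clock: 8.03
eef_pos: [521.6, -65.5, 213.1]
tcp_rot: [3.141, -0.001, 1.363]
contact_force: [0.6, -0.9, 6.8]
opening: 0.002
```

>>> {"method": "jog_arm", "body": {
  "deltas": [
    {"gripper":1,"translation":[0.007,0.034,-0.055],"dr":[0,0,0]},
    {"gripper":1,"translation":[0.006,0.03,-0.057],"dr":[0,0,0]},
    {"gripper":1,"translation":[0.005,0.024,-0.058],"dr":[0,0,0]}
  ]
}}

```text
clock: 8.28
eef_pos: [523.5, -56.4, 196.0]
tcp_rot: [3.141, -0.001, 1.362]
contact_force: [1.0, 1.8, 7.6]
opening: -0.001
```

>>> {"method": "jog_arm", "body": {
  "deltas": [
    {"gripper":1,"translation":[0.003,0.014,-0.04],"dr":[0,0,0]},
    {"gripper":1,"translation":[0.001,0.006,-0.03],"dr":[0,0,0]},
    {"gripper":1,"translation":[0,0,0],"dr":[0,0,0]}
  ]
}}

```text
clock: 8.53
eef_pos: [523.6, -54.4, 188.5]
tcp_rot: [-3.141, -0.001, 1.363]
contact_force: [0.3, 1.4, 1.3]
opening: 0.0
```

Now small steps down to the lever's stop.

>>> {"method": "jog_arm", "body": {
  "deltas": [
    {"gripper":1,"translation":[0,0,-0.02],"dr":[0,0,0]},
    {"gripper":1,"translation":[0,0,0],"dr":[0,0,0]}
  ]
}}

```text
clock: 8.7
eef_pos: [523.5, -54.9, 186.9]
tcp_rot: [-3.141, -0.001, 1.363]
contact_force: [1.1, 1.5, 2.6]
opening: -0.004
```

>>> {"method": "jog_arm", "body": {
  "deltas": [
    {"gripper":1,"translation":[0,0,-0.01],"dr":[0,0,0]},
    {"gripper":1,"translation":[0,0,0],"dr":[0,0,0]}
  ]
}}

```text
clock: 8.87
eef_pos: [523.5, -55.1, 186.1]
tcp_rot: [-3.142, -0.001, 1.362]
contact_force: [0.5, 2.2, 4.1]
opening: -0.004
```

>>> {"method": "jog_arm", "body": {
  "deltas": [
    {"gripper":1,"translation":[0,0,-0.01],"dr":[0,0,0]},
    {"gripper":1,"translation":[0,0,0],"dr":[0,0,0]}
  ]
}}

```text
clock: 9.03
eef_pos: [523.5, -55.1, 185.3]
tcp_rot: [3.142, -0.001, 1.362]
contact_force: [-0.7, 1.5, 5.6]
opening: 0.001
```

>>> {"method": "jog_arm", "body": {
  "deltas": [
    {"gripper":1,"translation":[0,0,-0.01],"dr":[0,0,0]},
    {"gripper":1,"translation":[0,0,0],"dr":[0,0,0]}
  ]
}}

```text
clock: 9.2
eef_pos: [523.7, -55.1, 185.0]
tcp_rot: [3.141, -0.001, 1.362]
contact_force: [-1.9, 3.5, 13.2]
opening: 0.001
```

>>> {"method": "jog_arm", "body": {
  "deltas": [
    {"gripper":1,"translation":[0,0,-0.01],"dr":[0,0,0]},
    {"gripper":1,"translation":[0,0,0],"dr":[0,0,0]}
  ]
}}

```text
clock: 9.37
eef_pos: [523.7, -55.0, 184.7]
tcp_rot: [3.141, -0.001, 1.362]
contact_force: [-4.5, 4.0, 20.6]
opening: 0.0
```

>>> {"method": "jog_arm", "body": {
  "deltas": [
    {"gripper":1,"translation":[0,0,-0.01],"dr":[0,0,0]},
    {"gripper":1,"translation":[0,0,0],"dr":[0,0,0]}
  ]
}}

```text
clock: 9.53
eef_pos: [523.9, -55.0, 184.3]
tcp_rot: [3.141, -0.001, 1.362]
contact_force: [-6.4, 5.2, 27.8]
opening: -0.0
```

The force now climbs the way it did at the strap's stop, so the lever is on its stop. I'll retreat up and back to the left.

>>> {"method": "jog_arm", "body": {
  "deltas": [
    {"gripper":1,"translation":[0,0,0.2],"dr":[0,0,0]},
    {"gripper":1,"translation":[0,0,0.35],"dr":[0,0,0]},
    {"gripper":1,"translation":[0,0,0.35],"dr":[0,0,0]},
    {"gripper":1,"translation":[0,0,0.35],"dr":[0,0,0]},
    {"gripper":1,"translation":[-0.1,0.35,0],"dr":[0,0,0]},
    {"gripper":1,"translation":[-0.1,0.35,0],"dr":[0,0,0]},
    {"gripper":1,"translation":[-0.1,0.35,0],"dr":[0,0,0]},
    {"gripper":1,"translation":[-0.1,0.35,0],"dr":[0,0,0]},
    {"gripper":1,"translation":[-0.1,0.35,0],"dr":[0,0,0]},
    {"gripper":1,"translation":[-0.1,0.35,0],"dr":[0,0,0]},
    {"gripper":1,"translation":[-0.1,0.35,0],"dr":[0,0,0]},
    {"gripper":1,"translation":[-0.1,0.35,0],"dr":[0,0,0]}
  ]
}}

```text
clock: 10.53
eef_pos: [442.0, 225.7, 306.6]
tcp_rot: [-3.141, 0.001, 1.363]
contact_force: [1.3, -1.1, -1.0]
opening: -0.0
```

>>> {"method": "jog_arm", "body": {
  "deltas": [
    {"gripper":1,"translation":[-0.1,0.35,0],"dr":[0,0,0]},
    {"gripper":1,"translation":[-0.1,0.35,0],"dr":[0,0,0]},
    {"gripper":1,"translation":[-0.1,0.35,0],"dr":[0,0,0]},
    {"gripper":1,"translation":[-0.1,0.35,0],"dr":[0,0,0]},
    {"gripper":1,"translation":[0,0,0],"dr":[0,0,0]},
    {"gripper":1,"translation":[0,0,0],"dr":[0,0,0]}
  ]
}}

```text
clock: 11.03
eef_pos: [402.2, 365.5, 306.2]
tcp_rot: [-3.14, 0.002, 1.366]
contact_force: [0.1, 0.6, -0.3]
opening: -0.0
```

```bash
python3 - <<'E'
from h import *
s=r.grab_frame("side");t=r.grab_frame("top")
cv2.imwrite("pics/g.png",np.hstack([cv2.resize(s[200:320,230:400],(400,282),interpolation=2),cv2.resize(t[150:340,290:480],(400,400),interpolation=2)[:282]]))
cv2.imwrite("pics/g.png",cv2.resize(np.hstack([s[190:330,240:390],t[180:320,290:440]]),None,fx=2.6,fy=2.6,interpolation=2))
q=r.sense();print(q["eef_pos"],q["contact_force"],q["clock"])
O=np.array([535.2,-1.7,0]);ey=np.array([.2065,.978,0])
for a in(0,.05,.1,.2):
    P=O+ey*(-103+90*np.cos(a+.14))+[0,0,148+90*np.sin(a+.14)];print(a,[proj(n,P).round(1).tolist() for n in("side","top")])
# black grip extents
for n,im,(x0,x1,y0,y1) in(("side",s,(300,330,235,290)),("top",t,(360,425,235,262))):
    g=cv2.morphologyEx((im[y0:y1,x0:x1].max(2)<40).astype(np.uint8),cv2.MORPH_OPEN,np.ones((3,3)))
    ys,xs=np.nonzero(g);print(n,xs.min()+x0,xs.max()+x0,ys.min()+y0,ys.max()+y0)
# change outside the arm's view
for n,rois in(("side",{"box":(235,395,285,320),"gel/jar":(235,355,345,415)}),("top",{"jar":(475,520,235,290),"rackL":(0,60,240,310)})):
    a=cv2.GaussianBlur(cv2.imread(f"pics/{n}0.png"),(5,5),0).astype(int);b=cv2.GaussianBlur({"side":s,"top":t}[n],(5,5),0).astype(int)
    for k,(x0,x1,y0,y1) in rois.items():print(n,k,abs(a-b)[y0:y1,x0:x1].mean().round(1),abs(a-b)[y0:y1,x0:x1].max())
E
```

```text
[402.98964394 363.63070544 306.43734921] [-0.61789214 -0.14158481  0.8264499 ] 11.1333
0 [[311.9, 245.0], [372.4, 245.7]]
0.05 [[311.9, 243.9], [373.0, 245.6]]
0.1 [[311.9, 242.8], [373.7, 245.5]]
0.2 [[311.9, 241.1], [375.6, 245.5]]
side 309 329 245 289
top 372 401 241 255
side box 2.1 70
side gel/jar 1.3 4
top jar 3.6 7
top rackL 13.2 93
```

View pics/g.png

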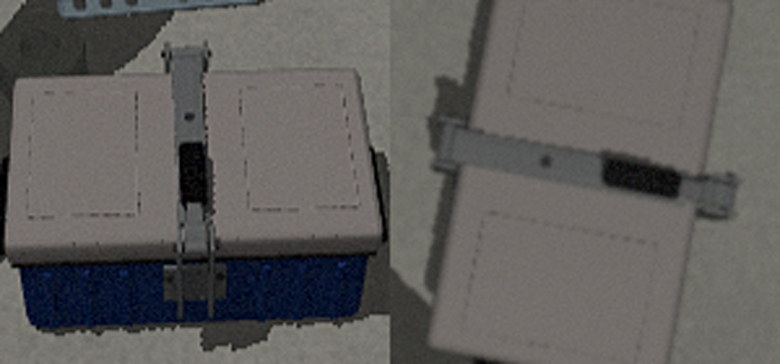

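Crop g shows the strap flat and the lever down over its end. The grip's end is at side row 245 and top column 372, as predicted for angle 0. I'll hand the job in.

```bash
python3 -c "from rig import r; print(r.sign_off())"
```

```text
the job is handed in; nothing more can be done
None
```

The lid is locked: I pushed the strap flat across it with shut fingers, then pushed the cam lever down over the strap's end. I handed the job in at about 11 s, with the arm clear.

- **Strap:** the fingertips stopped at z ≈ 142.6 mm, against 143 mm expected, with 25 N on them. The later pictures show it flat.
- **Lever:** I pressed it to its stop with about 28 N. The grip's end is at side row 245 and top column 372, and angle 0 predicts 245 and 372.4.
- **Box:** it looks unmoved in the pictures. Its side-view change check had a mean of 2.1 but a peak of 70, which I put down to the lowered lever and shadows and did not trace.
- **Surroundings:** the jar and gel bottle areas were unchanged. A check on another tube rack at the left edge differed (mean 13, peak 93), probably the arm or its shadow, but I did not look closer. I did not check the label roll or the tube rack beside the box after the last move.

**One fault:** early in the strap push, the strap's end caught on a step higher up the fingers. The force reached about 43 N upward (46 N in all) before I lifted off and went on with lower contact. If that step counts as the gripper's body, it passed the 40 N limit. The wrist force I read stayed well under 120 N.

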